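Reverse the ratchet and clamp a transformer in the bench vice

ROBOT

A 6-joint arm with a two-finger parallel gripper is mounted at the origin on the work surface. World frame = base frame: x ahead of the robot, y to its left, z up, the work surface at z = 0. Lengths are in m, angles in rad, forces in N, time in s.
With the tool pointing down it reaches from about 0.275 to 0.875 m from the base axis. Payload 12.5 kg.
Tool frame: the origin (TCP) lies at the very end of the fingers, on their centre line; the grasp point (between the pads) lies 19 mm behind it; x points along the fingers, y is the direction in which the jaws open and shut, and the axes are right-handed (so a half turn about x gives the same grasp; the last joint's range is limited). The gripper opens to 85 mm and grips with 20 to 120 N. Pads are 22 mm wide; open, the fingers measure 114 mm over their backs; the gripper's body (76 mm by 85 mm) begins 54 mm behind the grasp point. The pads swing forward as they close: fully open they stand 13 mm farther back than shut.
Start: joints at [1.25, 0.351, 1.652, -0, 1.139, -0.085], TCP at [0.128, 0.535, 0.231] pointing down, gripper open.
Joint ranges: [-2.75, 2.75], [-0.79, 2.1], [0.01, 2.65], [-1.57, 4.71], [0.07, 3.14], [-2.87, 2.87]. Speed limits (rad/s): [2.22, 2.22, 2.79, 3.14, 3.14, 3.14].

INTERFACE

Orientations are given as a 3x3 rotation matrix whose columns are the frame's x, y, z axes.
In Python, from bench import manip gives the robot as it stands. Calls block until the motion is done:
- manip.move_ptp(position, orientation): joint-space move of the TCP to a pose.
- manip.move_l(position, attitude=None, max_speed=0.15): straight line of the TCP; attitude=None keeps the orientation; max_speed is the mean speed in m/s.
- manip.move_j(angles): joint-space move.
- manip.set_gripper(opening, effort=None): opening from 0.0 (shut) to 1.0 (fully open); effort is the grip in N (None keeps the last); returns when the fingers have stopped.
- manip.dwell(seconds).
- manip.inverse_kinematics(position, orientation): joint angles nearest the present ones, or None.
- manip.grab_frame(name): name is "side" or "top"; returns (picture, depth): 420x560x3 uint8, red, green, blue; 420x560 float32, m along the optical axis (not along the pixel's ray), 0 where there is no reading.
- manip.get_calibration(name): a dict with "camera_matrix" (3x3 intrinsics, pixels), "R" (3x3) and "t" (3): a world point X has camera coordinates R X + t. Camera axes: x right, y down, z forward; pixel columns grow to the right and rows downward; lengths in m; the calibration is good to about 2 mm. A picture is of the moment at which its call begins. get_calibration takes no time and is no camera call.
A pose or a line that the arm cannot do raises manip.Unreachable and nothing moves.
- manip.sign_off(): hands the job in, once; it reports no verdict.
Trained networks look in the newest picture that a camera, given by its name, has taken for a name from the list of things; names that differ only in an ending like _2 or _b are one class to them, and where a whole thing is asked for, a point or a joint stands for the part that bears it (a point fixed in the world has none). Each returns a list of dicts, best first, with "confidence" (0 to 1); they miss things now and then, are a little off and sometimes report something else, mostly with a low value. They report only what shows in the picture. A call takes as long as a camera call. They do not tell look-alikes from the thing itself.
- manip.look_for(camera, name): "at" ([x, y, z] in m, in world coordinates, good to about 4 mm: the middle of the surface that is visible of it).
Readings, each from a call of its own:
- manip.current_time(): time.
- manip.current_qpos(): joint angles.
- manip.current_joint_vel(): joint speeds.
- manip.current_joint_torque(): joint torques, N m.
- manip.current_ee_pos(): TCP position.
- manip.current_tcp_rot(): TCP orientation.
- manip.current_force(): force on the tool from outside, world axes, zero at the start.
- manip.current_ft_torque(): the same for the moment, N m.
- manip.current_grip_width(): opening from 0.0 (shut) to 1.0 (fully open).
Only numpy, scipy, OpenCV 4.12 (cv2) and the standard library are available. Lean on these libraries where they do the work, as an engineer would, in place of code of your own. Each camera call takes 0.05 s, during which the arm holds its last target.

TASK

The transformer still stands loose in the ratchet vice on the bench. Flip the small direction lever on the ratchet head fully over to its other side, without forcing it, then swing the ratchet handle back and forth by its knob until the sliding jaw holds the transformer snugly against the stop block: firm enough that it stays clamped when you let go, but not crushed. Do not push the jaw or the transformer by hand, leave the screwdriver, spanner and spool around the vice where they lie, and let go at the end.

Things in the scene. Friction and masses are not known exactly. Their poses are not given: they have to be found in the camera images.
- vise: grey cast ratchet vice, fixed, base plate 185 x 200 x 12 mm. Origin on the bench right under the vertical axis of the ratchet head; z up. The handle's middle direction is this frame's -x; the jaw slides along this frame's -y to close. Its bed (top 30 mm above the bench) lies at +x of the ratchet head.
- ratchet_axis (a point): point on the vertical axis of the ratchet head about which handle and lever both turn, 93 mm above the bench. The head is a dark steel disc, 94 mm across, top 68 mm above the bench.
- handle (a joint): angle of the ratchet handle (rad), -0.7 to 0.7 between hard stops, 0 when it points along the vice's -x; grows clockwise seen from above, moving the knob towards the vice's +y. A flat dark steel bar 20 mm wide, top 68 mm above the bench. Stays where left (friction 1.2 N at the knob). A driving swing has up to 0.45 rad of free play before the ratchet (14 teeth) bites.
- knob_mid (a point): middle of the upright black round knob at the handle's end: 16 mm across, 46 mm high (68 to 114 mm above the bench), this point 93 mm above the bench and 130 mm from the ratchet axis. It does not turn on the handle, but can turn between finger pads.
- knob_top (a point): top end of the same knob, 114 mm above the bench. Driving the empty jaw takes about 3.5 N sideways to the handle while it moves (when it stands still, friction hides the pull); each newton more adds about 8.7 N of clamping force, of which friction keeps up to 20 N when let go. Good: pull slowly up to 6 to 8 N. About 11 N (70 N at the jaw) crushes the transformer.
- lever (a joint): angle of the direction lever relative to the handle (rad), 0 to 0.8 between hard stops, grows clockwise from above; 0.4 is in line with the handle. Near 0 (leaning to -y) the ratchet opens the vice on anticlockwise swings; at 0.8 (leaning to +y) it closes the vice on clockwise swings and slips back freely. It turns about the ratchet axis and stays where left.
- lever_tip (a point): middle of the upright steel tab at the lever's end, 35 mm from the ratchet axis, on the side towards the knob, above the handle. The tab is 12 mm long (radially), 8 mm thick and 26 mm high, 71 to 97 mm above the bench; this point is 87 mm above the bench.
- lever_tab: the same tab, origin at the centre of its foot. It takes 1.5 to 4 N to swing the lever at the tab; past the lever's stop the handle itself starts to yield, at some 4 N anticlockwise or 13 N clockwise. More than 20 N is forcing it.
- jaw: sliding steel jaw on the vice's bed, 78 x 20 x 38 mm, origin at the centre of its underside; it carries a worn black rubber face (ending 15 to 17 mm to -y of the origin) that yields about 1 mm per 45 N. The ratchet drives it through a rack towards the vice's -y, 15 mm per rad of driven handle swing, so two to four swings are needed to reach the transformer and press it against the stop.
- stop: grey stop block bolted on the bed, 78 x 24 x 38 mm, origin at the centre of its underside; its face towards the jaw is 12 mm to the vice's +y of the origin. A steel anvil plate, 46 mm wide, is set out of this face by 0.5 to 4 mm (not measured) and stays as it is set
- block: the transformer: dark steel block with a copper band, about 60 x 40 x 40 mm (38 to 42 mm between the clamped faces), 0.3 to 0.55 kg, loose on the bed between stop and jaw; origin at the centre of its underside
- screwdriver: hand screwdriver lying loose on the bench near the ratchet handle
- spool: red spool, 50 mm across, 30 mm high, standing on the bench at the +y side of the vice
- wrench: flat spanner lying on the bench by the vice
There are look-alikes about, which are no part of the job. Several things have the shape of the block; the one meant has the colours described above.

How it is judged:
On the way, in this order (a step that is already met when the one before it is completed fails the run):
1. the direction lever is flipped to its other side (value of joint lever above 0.65 rad), for 0.2 s.
2. the jaw, driven by the ratchet, presses the transformer against the stop (contact force between jaw and block above 10 N and contact force between stop and block above 8 N), for 0.2 s.
At the end, for the whole second after the job is handed in: The transformer stands upright on the bed (within 0.1 rad), at rest, pressed between jaw (more than 10 N) and stop (more than 8 N); the direction lever is over on its closing side (above 0.65 rad) (all of step 2 and value of joint lever above 0.65 rad and angle between block's own z axis and vertical below 0.1 rad and linear speed of block below 0.02 m/s); the robot touches nothing.
It fails at once if the transformer is crushed: more than 70 N between jaw and transformer (contact force between jaw and block above 70 N).
It fails at once if the direction lever is forced: more than 20 N on its tab (contact force between the fingers and lever_tab above 20 N).
It fails at once if the jaw or the transformer is pushed by the robot (over 3 N) (contact force between any of the fingers, the arm and jaw above 3 N or contact force between any of the fingers, the arm and block above 3 N).
It fails at once if the screwdriver, spool or spanner is moved by more than 30 mm (distance of any of screwdriver, spool, wrench from where it was at the start of the episode above 0.03 m).
It also fails if it takes over 72 s, if anything falls off the work surface, if the arm or the gripper's body presses on something with over 40 N, if the wrist force passes 120 N, or if a joint passes its speed limit or range.

## Working session

There is one attempt and no reset: what is moved stays moved. The work goes in short steps, each a Python script; the robot and the scene stay as the last script left them, time stands still between calls to the robot, and variables do not carry over. Pictures are saved under pics/ and viewed, and the job is handed in when it is done.

```bash
mkdir -p pics; python3 - <<'E'
from bench import manip
import cv2,numpy as np
for c in ("side","top"):
    p,d=manip.grab_frame(c)
    cv2.imwrite(f"pics/{c}0.png",p[:,:,::-1]); np.save(f"pics/{c}0.npy",d)
    k=manip.get_calibration(c); print(c,k)
    for n in ("vise","knob_top","lever_tip","jaw","stop","block","screwdriver","spool","wrench"):
        r=manip.look_for(c,n)
        print(n,[(np.round(x["at"],3).tolist(),round(x["confidence"],2)) for x in r[:3]])
print(manip.current_time(),manip.current_tcp_rot())
E
```

```text
side {'camera_matrix': array([[486.80120908,   0.        , 280.57870978],
       [  0.        , 486.80120908, 209.71813598],
       [  0.        ,   0.        ,   1.        ]]), 'R': array([[-0.79760865, -0.60296146,  0.01606006],
       [-0.28763474,  0.35681538, -0.88879077],
       [ 0.5301761 , -0.71352664, -0.4580317 ]]), 't': array([0.5433066 , 0.26931642, 0.63293198])}
vise [([0.635, 0.138, 0.034], 0.91), ([0.588, 0.104, 0.066], 0.4)]
knob_top [([0.586, 0.105, 0.069], 0.77)]
lever_tip [([0.592, 0.078, 0.078], 0.73), ([0.588, 0.105, 0.069], 0.65)]
jaw [([0.685, 0.16, 0.047], 0.68)]
stop [([0.699, 0.063, 0.066], 0.68)]
block [([0.696, 0.108, 0.064], 0.8), ([0.837, 0.109, 0.032], 0.66)]
screwdriver [([0.459, 0.08, 0.016], 0.77)]
spool [([0.63, 0.258, 0.029], 0.73), ([0.698, 0.109, 0.066], 0.19)]
wrench [([0.637, -0.08, 0.008], 0.81)]
top {'camera_matrix': array([[489.06488984,   0.        , 276.09524159],
       [  0.        , 489.06488984, 205.17506113],
       [  0.        ,   0.        ,   1.        ]]), 'R': array([[ 2.74953472e-02, -9.99621804e-01, -5.05738079e-04],
       [-9.75776718e-01, -2.67296180e-02, -2.17129738e-01],
       [ 2.17034103e-01,  6.46354500e-03, -9.76142623e-01]]), 't': array([0.04152616, 0.66297414, 0.77288002])}
vise [([0.643, 0.099, 0.034], 0.83)]
knob_top [([0.608, 0.08, 0.067], 0.88)]
lever_tip [([0.597, 0.074, 0.082], 0.47)]
jaw [([0.692, 0.151, 0.063], 0.59)]
stop [([0.647, 0.102, 0.035], 0.66), ([0.597, 0.075, 0.083], 0.44)]
block [([0.703, 0.094, 0.072], 0.89), ([0.839, 0.097, 0.042], 0.56)]
screwdriver [([0.464, 0.061, 0.02], 0.72)]
spool [([0.637, 0.248, 0.032], 0.67)]
wrench [([0.643, -0.088, 0.006], 0.68), ([0.705, 0.054, 0.066], 0.26)]
1.0 [[-2.49631333e-05  2.33615351e-01  9.72329094e-01]
 [ 3.33440190e-05  9.72329094e-01 -2.33615350e-01]
 [-9.99999999e-01  2.65895887e-05 -3.20620555e-05]]
```

View pics/top0.png

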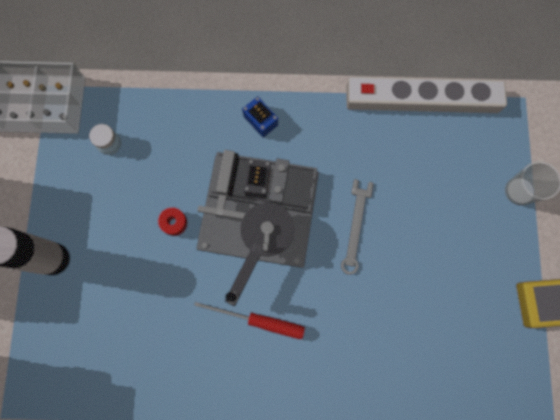

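View pics/side0.png

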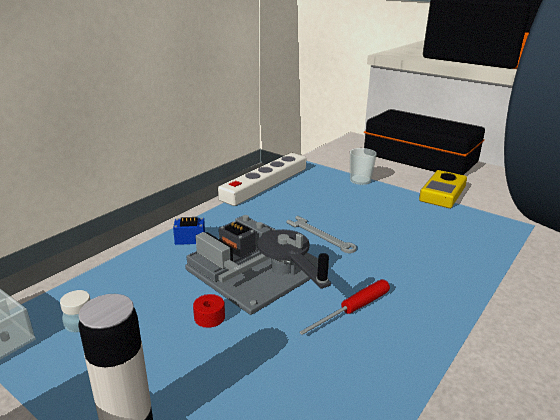

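```bash
cat > h.py <<'E'
from bench import manip
import cv2,numpy as np
def pix2w(c,u,v,z):
    k=manip.get_calibration(c);K=k["camera_matrix"];R=k["R"];t=k["t"]
    r=R.T@np.linalg.solve(K,[u,v,1.]);o=-R.T@t
    return o+r*(z-o[2])/r[2]
def w2pix(c,X):
    k=manip.get_calibration(c);q=k["camera_matrix"]@(k["R"]@np.array(X)+k["t"]);return q[:2]/q[2]
def cloud(c,d):
    k=manip.get_calibration(c);v,u=np.mgrid[:420,:560]
    r=np.linalg.inv(k["camera_matrix"])@np.stack([u.ravel(),v.ravel(),np.ones(u.size)])
    return ((k["R"].T@(r*d.ravel()-k["t"][:,None])).T).reshape(420,560,3)
E
python3 - <<'E'
from h import *
t=cv2.imread("pics/top0.png");s=cv2.imread("pics/side0.png")
cv2.imwrite("pics/topz.png",cv2.resize(t[140:320,180:330],None,fx=5/1.5,fy=5/1.5,interpolation=cv2.INTER_CUBIC))
cv2.imwrite("pics/sidez.png",cv2.resize(s[205:325,170:350],None,fx=4,fy=4,interpolation=cv2.INTER_CUBIC))
d=np.load("pics/top0.npy");P=cloud("top",d)
m=d>0
# heights
def rep(n,lo,hi,box):
    x0,x1,y0,y1=box
    q=P[m&(P[...,2]>lo)&(P[...,2]<hi)&(P[...,0]>x0)&(P[...,0]<x1)&(P[...,1]>y0)&(P[...,1]<y1)]
    print(n,len(q),q.mean(0) if len(q) else 0, q.min(0) if len(q) else 0,q.max(0) if len(q) else 0)
    return q
rep("knob",.095,.13,(.4,.58,0,.25)); rep("tab",.078,.105,(.55,.65,0,.15))
q=rep("disc",.06,.0745,(.54,.665,.01,.15))
c,r=cv2.minEnclosingCircle(q[:,:2].astype(np.float32));print(c,r)
# base plate rectangle
q=rep("plate",.007,.08,(.54,.8,-.03,.2))
print(cv2.minAreaRect(q[:,:2].astype(np.float32)))
q=rep("bed",.026,.034,(.6,.8,-.03,.2)); print(cv2.minAreaRect(q[:,:2].astype(np.float32)))
q=rep("tops",.06,.08,(.66,.8,-.03,.2)); 
E
```

```text
knob 85 [0.50267429 0.127625   0.11276912] [0.4958984  0.12045723 0.10180128] [0.51013057 0.13638633 0.11760941]
tab 149 [0.60797367 0.07383349 0.08334488] [0.58003516 0.0637729  0.07801247] [0.63052184 0.08426562 0.09865416]
disc 2368 [0.61276752 0.07708225 0.06775406] [0.54018058 0.02758864 0.06074806] [0.66469848 0.120832   0.07446807]
(0.6001587510108948, 0.08458608388900757) 0.0699281319975853
plate 10990 [0.65895506 0.09120184 0.04119048] [ 0.54018058 -0.01742663  0.00703138] [0.76999726 0.19979417 0.07999827]
((0.649145781993866, 0.09734443575143814), (0.2050015926361084, 0.22196143865585327), 82.01052856445312)
bed 2284 [0.71071378 0.06793527 0.02976244] [ 0.66070423 -0.01396142  0.02601789] [0.7698975  0.18373109 0.03399816]
((0.7155655026435852, 0.08546958863735199), (0.18971121311187744, 0.08602117002010345), 82.08983612060547)
tops 2106 [0.71140789 0.09863426 0.06920056] [0.66001748 0.03882862 0.06010357] [0.76190511 0.16575514 0.07906808]
```

View pics/topz.png

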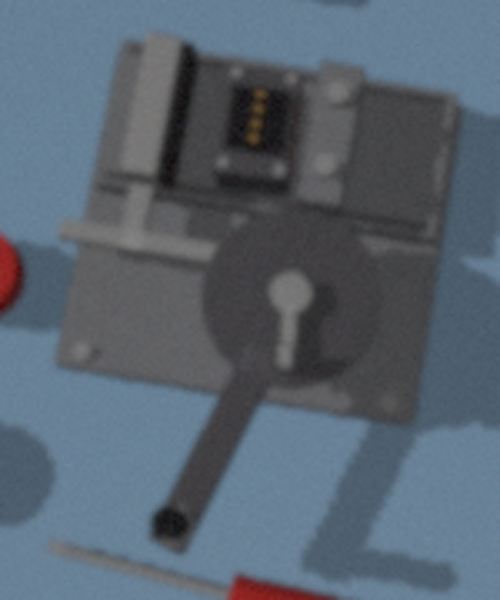

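View pics/sidez.png

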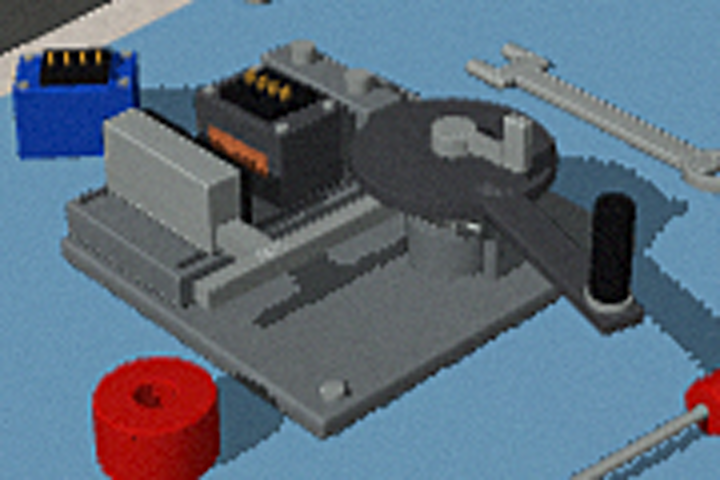

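```bash
python3 - <<'E'
from h import *
from scipy.optimize import least_squares
P=cloud("top",np.load("pics/top0.npy"));Z=P[...,2]
# disc edges: radial scan in the cloud: rim pixels where height drops
m=((Z>.060)&(Z<.076)).astype(np.uint8)
img=cv2.imread("pics/top0.png");g=cv2.cvtColor(img,cv2.COLOR_BGR2GRAY)
c0=np.array([.607,.073])
for it in range(3):
    pts=[]
    for a in np.radians(np.arange(0,360,4)):
        rs=np.arange(.03,.06,.0005)
        zs=[]
        for r in rs:
            u,v=w2pix("top",[c0[0]+r*np.cos(a),c0[1]+r*np.sin(a),.068]);zs.append(Z[int(round(v)),int(round(u))])
        zs=np.array(zs);i=np.where(zs<.058)[0]
        if len(i) and i[0]>5: pts.append(c0+rs[i[0]]*np.array([np.cos(a),np.sin(a)]))
    pts=np.array(pts)
    f=least_squares(lambda p:np.hypot(*(pts-p[:2]).T)-.047,c0,loss="soft_l1",f_scale=.001)
    c0=f.x
    print(len(pts),c0,np.median(abs(f.fun)))
k=pix2w("top",231.3,296.3,.114);print("knob",k, "r",np.hypot(*(k[:2]-c0)))
# tab from top pts
q=P[(Z>.086)&(Z<.102)&(abs(P[...,0]-.59)<.05)&(abs(P[...,1]-.073)<.03)];print("tabtop",len(q),np.median(q,0),q.min(0),q.max(0))
q=P[(Z>.076)&(Z<.09)&(abs(P[...,0]-c0[0])<.012)&(abs(P[...,1]-c0[1])<.015)];print("hub",len(q),np.median(q,0))
print(w2pix("top",[*c0,.068]))
# side
Ps=cloud("side",np.load("pics/side0.npy"));Zs=Ps[...,2]
q=Ps[(Zs>.086)&(Zs<.102)&(abs(Ps[...,0]-.59)<.05)&(abs(Ps[...,1]-.073)<.03)];print("tab side",len(q),np.median(q,0),q.min(0),q.max(0))
q=Ps[(Zs>.075)&(Zs<.116)&(abs(Ps[...,0]-.5)<.03)&(abs(Ps[...,1]-.127)<.03)];print("knob side",len(q),np.median(q,0),q.min(0),q.max(0))
E
```

```text
Traceback (most recent call last):
  File "h.py", line 8, in w2pix
    k=manip.get_calibration(c);q=k["camera_matrix"]@(k["R"]@np.array(X)+k["t"]);return q[:2]/q[2]
ValueError: time passes only in moves, steps and waits
```

```bash
cat > h.py <<'E'
from bench import manip
import cv2,numpy as np
CAL={c:manip.get_calibration(c) for c in ("side","top")}
def pix2w(c,u,v,z):
    k=CAL[c];K=k["camera_matrix"];R=k["R"];t=k["t"]
    r=R.T@np.linalg.solve(K,[u,v,1.]);o=-R.T@t
    return o+r*(z-o[2])/r[2]
def w2pix(c,X):
    k=CAL[c];q=k["camera_matrix"]@(k["R"]@np.array(X)+k["t"]);return q[:2]/q[2]
def cloud(c,d):
    k=CAL[c];v,u=np.mgrid[:420,:560]
    r=np.linalg.inv(k["camera_matrix"])@np.stack([u.ravel(),v.ravel(),np.ones(u.size)])
    return ((k["R"].T@(r*d.ravel()-k["t"][:,None])).T).reshape(420,560,3)
E
cat > m.py <<'E'
from h import *
from scipy.optimize import least_squares
P=cloud("top",np.load("pics/top0.npy"));Z=P[...,2]
c0=np.array([.607,.073])
for it in range(3):
    pts=[]
    for a in np.radians(np.arange(0,360,4)):
        rs=np.arange(.03,.06,.0005)
        zs=[]
        for r in rs:
            u,v=w2pix("top",[c0[0]+r*np.cos(a),c0[1]+r*np.sin(a),.068]);zs.append(Z[int(round(v)),int(round(u))])
        zs=np.array(zs);i=np.where(zs<.058)[0]
        if len(i) and i[0]>5: pts.append(c0+rs[i[0]]*np.array([np.cos(a),np.sin(a)]))
    pts=np.array(pts)
    f=least_squares(lambda p:np.hypot(*(pts-p[:2]).T)-.047,c0,loss="soft_l1",f_scale=.001)
    c0=f.x
    print(len(pts),c0,np.median(abs(f.fun)))
k=pix2w("top",231.3,296.3,.114);print("knob",k, "r",np.hypot(*(k[:2]-c0)))
q=P[(Z>.086)&(Z<.102)&(abs(P[...,0]-.59)<.05)&(abs(P[...,1]-.073)<.03)];print("tabtop",len(q),np.median(q,0),q.min(0),q.max(0))
q=P[(Z>.076)&(Z<.09)&(abs(P[...,0]-c0[0])<.012)&(abs(P[...,1]-c0[1])<.015)];print("hub",len(q),np.median(q,0))
print(w2pix("top",[*c0,.068]))
Ps=cloud("side",np.load("pics/side0.npy"));Zs=Ps[...,2]
q=Ps[(Zs>.086)&(Zs<.102)&(abs(Ps[...,0]-.59)<.05)&(abs(Ps[...,1]-.073)<.03)];print("tab side",len(q),np.median(q,0),q.min(0),q.max(0))
q=Ps[(Zs>.075)&(Zs<.116)&(abs(Ps[...,0]-.5)<.03)&(abs(Ps[...,1]-.127)<.03)];print("knob side",len(q),np.median(q,0),q.min(0),q.max(0))
E
python3 m.py
```

```text
78 [0.6202262  0.07346726] 0.00038987999364678214
85 [0.6204191  0.07349232] 0.0004012738057930093
85 [0.62038833 0.07349713] 0.00048789337075669237
knob [0.50326757 0.12603107 0.114     ] r 0.1283631075168851
tabtop 34 [0.585137   0.07425851 0.09639106] [0.58039918 0.07096349 0.09054724] [0.59070075 0.07778036 0.09865416]
hub 124 [0.62037506 0.07374831 0.07882846]
[267.42539892 228.93281403]
tab side 51 [0.58362625 0.07881267 0.09316747] [0.57858617 0.07401316 0.08601783] [0.59066632 0.08177113 0.09742258]
knob side 247 [0.49942415 0.1345848  0.09803355] [0.49421831 0.12270835 0.07515392] [0.51055768 0.13934757 0.114719  ]
```

```bash
cat >> h.py <<'E'
AX=np.array([.6204,.0735]);H0=.139
def er(p): return np.array([-np.cos(p),np.sin(p)])
def et(p): return np.array([np.sin(p),np.cos(p)])
def Rt(p):
    y=np.array([*et(p),0]);x=np.array([0,0,-1.]);return np.stack([x,y,np.cross(x,y)],1)
def pose(p,r,off,z): return np.array([*(AX+r*er(p)+off*et(p)),z]),Rt(p)
E
cat > a.py <<'E'
from h import *
T=manip.current_time
print(T())
manip.set_gripper(0.0,20)
p,R=pose(.02,.036,-.032,.16); manip.move_ptp(p,R); print(T(),manip.current_ee_pos(),p)
p,R=pose(.02,.036,-.032,.079); manip.move_l(p,R,.1); 
f0=manip.current_force();print(T(),manip.current_grip_width(),f0,manip.current_ee_pos()-p)
p,R=pose(.02,.036,-.022,.079); manip.move_l(p,R,.05); f=manip.current_force()-f0;print(T(),f)
E
python3 a.py
```

```text
1.0
4.1667 [0.5837221  0.04295291 0.16009952] [0.58376724 0.04222635 0.16      ]
5.125 -0.0011800592150969216 [-0.35188898  0.63703395 -0.62970178] [3.87163282e-04 1.79602952e-05 5.65444927e-04]
5.475 [-0.00852066 -0.23407051  1.14722277]
```

```bash
cat > b.py <<'E'
from h import *
T=manip.current_time
f0=manip.current_force()
psi=.02;off=-.022;out=[]
while off<-.0185-1e-6:
    off+=.00175; p,R=pose(psi,.036,off,.079); manip.move_l(p,R,.02)
    f=(manip.current_force()-f0)[:2]; out.append((round(T(),2),0,round(float(-f@et(psi)),1)))
while psi<.86:
    psi+=.04; p,R=pose(psi,.036,off,.079); manip.move_l(p,R,.02)
    f=(manip.current_force()-f0)[:2]; ft=float(-f@et(psi)); out.append((round(T(),2),round(psi,2),round(ft,1),round(float(f@er(psi)),1)))
    if ft>7: break
print(out)
q,d=manip.grab_frame("top");cv2.imwrite("pics/t1.png",cv2.resize(q[140:320,180:330][:,:,::-1],None,fx=10/3,fy=10/3));np.save("pics/t1.npy",d)
E
python3 b.py
```

```text
[(5.72, 0, 0.2), (5.97, 0, 1.1), (6.22, 0.06, 0.3, -0.2), (6.47, 0.1, -0.5, -1.1), (6.72, 0.14, 2.1, -0.4), (6.97, 0.18, 0.5, -0.7), (7.22, 0.22, 1.0, 0.2), (7.47, 0.26, -0.5, -0.6), (7.72, 0.3, 0.4, -1.4), (7.97, 0.34, 1.6, 0.2), (8.22, 0.38, 0.3, -0.1), (8.47, 0.42, 0.7, 0.3), (8.72, 0.46, 1.1, 0.5), (8.97, 0.5, 1.7, -0.7), (9.22, 0.54, 1.3, 0.4), (9.47, 0.58, 1.2, 0.1), (9.72, 0.62, 1.0, 0.6), (9.97, 0.66, 1.1, 0.2), (10.22, 0.7, 1.4, 0.2), (10.47, 0.74, 0.4, 0.0), (10.72, 0.78, -0.3, -0.4), (10.97, 0.82, 0.3, -0.1), (11.22, 0.86, 0.3, -0.6)]
```

View pics/t1.png

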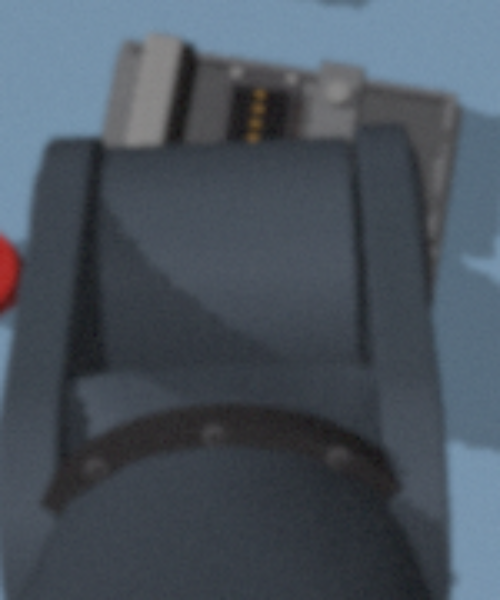

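```bash
python3 - <<'E'
from h import *
q,d=manip.grab_frame("side");cv2.imwrite("pics/s1.png",cv2.resize(q[165:345,170:370][:,:,::-1],None,fx=3.3,fy=3.3,interpolation=cv2.INTER_CUBIC))
print(manip.current_ee_pos())
E
```

```text
[0.58296265 0.08866808 0.07902946]
```

View pics/s1.png

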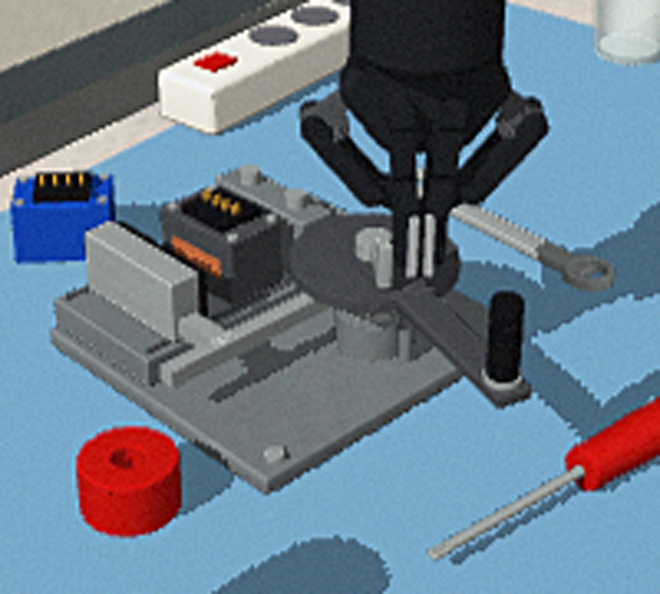

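```bash
cat > c.py <<'E'
from h import *
T=manip.current_time
psi=.86;off=-.0185;out=[]
f0=np.array([-0.36,0.4,0])
while psi<1.2:
    psi+=.03; p,R=pose(min(psi,.86),.036,off,.079)
    p,_=pose(psi,.036,off,.079); manip.move_l(p,R,.02)
    F=[manip.current_force()]
    f=(np.mean(F,0)-f0)[:2]; ft=float(-f@et(psi)); out.append((round(T(),2),round(psi,2),round(ft,1),round(float(f@er(psi)),1)))
    if ft>6: break
print(out)
q,d=manip.grab_frame("side");cv2.imwrite("pics/s2.png",cv2.resize(q[165:345,170:370][:,:,::-1],None,fx=3.3,fy=3.3,interpolation=cv2.INTER_CUBIC))
E
python3 c.py
```

```text
[(11.57, 0.89, 1.2, -1.6), (11.82, 0.92, 2.3, -2.9), (12.07, 0.95, 5.0, -5.2), (12.32, 0.98, 7.6, -7.4)]
```

View pics/s2.png

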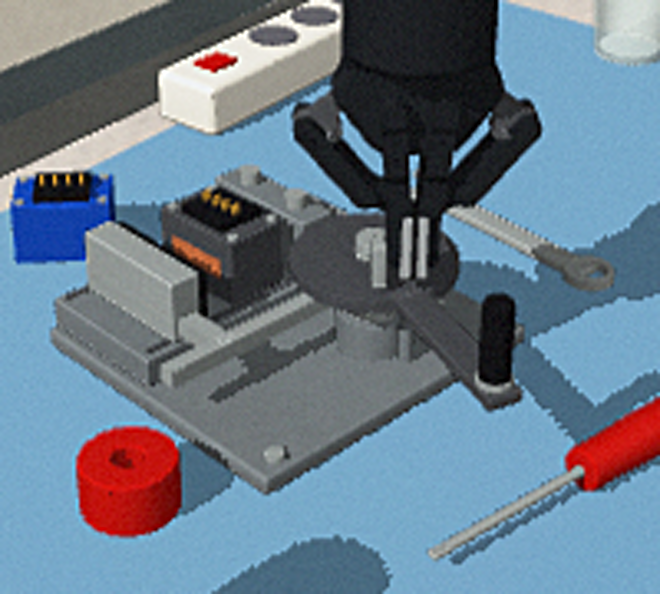

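```bash
cat > d.py <<'E'
from h import *
T=manip.current_time
p=manip.current_ee_pos(); p[:2]-=.015*et(.86); manip.move_l(p,None,.06)
print(T(),manip.current_force())
p[2]=.2; manip.move_l(p,None,.2)
p[1]-=.0; manip.move_l([.45,-.06,.2],None,.3)
print(T(),manip.current_force())
q,d=manip.grab_frame("top");cv2.imwrite("pics/t2.png",cv2.resize(q[140:320,180:330][:,:,::-1],None,fx=10/3,fy=10/3,interpolation=cv2.INTER_CUBIC));np.save("pics/t2.npy",d)
P=cloud("top",d);Z=P[...,2]
q=P[(Z>.086)&(Z<.102)&(abs(P[...,0]-.595)<.03)&(abs(P[...,1]-.083)<.04)];print("tab",len(q),np.median(q,0))
q=P[(Z>.1)&(Z<.13)&(abs(P[...,0]-.51)<.04)&(abs(P[...,1]-.137)<.04)];print("knob",len(q),np.median(q,0))
E
python3 d.py
```

```text
12.7917 [ 0.80943129 -0.10195071 -0.04853569]
14.325 [ 0.89692915  0.57773314 -0.7595868 ]
tab 39 [0.59740226 0.09952407 0.09655527]
knob 84 [0.50376246 0.13107755 0.11344414]
```

View pics/t2.png

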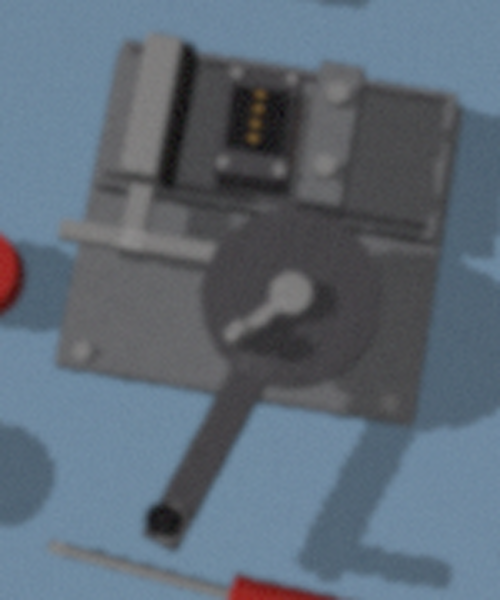

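```bash
cat >> h.py <<'E'
T=manip.current_time
def favg(n=4,dt=.02):
    F=[manip.current_force()]
    for _ in range(n-1):
        manip.dwell(dt);F.append(manip.current_force())
    return np.mean(F,0)
KZ=.083
def arc(a,b,step,v):
    n=max(1,int(np.ceil(abs(b-a)/step)))
    for x in np.linspace(a,b,n+1)[1:]:
        p,R=pose(x,.130,0,KZ);manip.move_l(p,R,v)
E
cat > e.py <<'E'
from h import *
manip.set_gripper(.36)
p,R=pose(.455,.130,0,.18);manip.move_ptp(p,R)
print(T(),manip.current_ee_pos()-p)
p[2]=KZ;manip.move_l(p,R,.1);print(T(),favg())
manip.set_gripper(.24);print(T(),manip.current_grip_width(),favg(8))
arc(.455,-.15,.15,.12);print(T(),favg(),et(-.15))
q,d=manip.grab_frame("side");cv2.imwrite("pics/s3.png",cv2.resize(q[165:345,170:370][:,:,::-1],None,fx=3.3,fy=3.3,interpolation=cv2.INTER_CUBIC))
E
python3 e.py
```

```text
15.5917 [-1.09411085e-04 -8.00219905e-04  3.20403164e-05]
16.7083 [0.19013732 0.22914475 0.09204813]
17.025 0.23834842349780325 [-0.0349354  -0.04663275  0.03733408]
18.5583 [-0.11587985 -0.51867656  0.11615974] [-0.14943813  0.98877108]
```

View pics/s3.png

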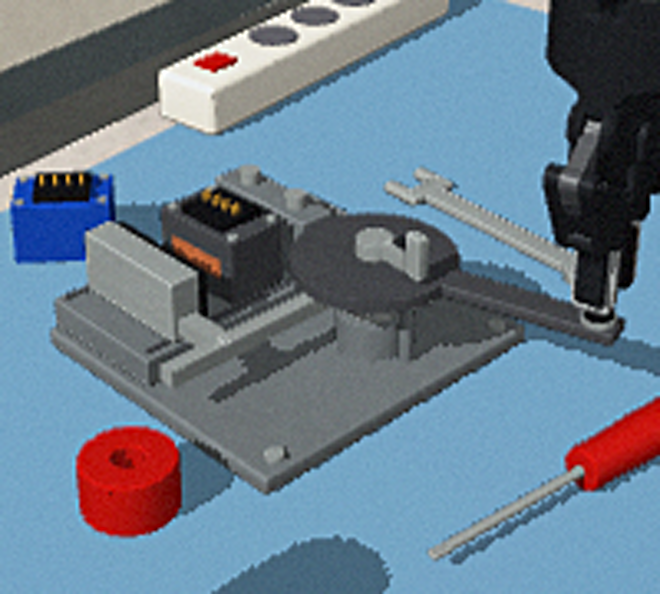

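```bash
cat >> h.py <<'E'
def drive(a,b,stop=6.5,step=.04,v=.05):
    x=a;out=[];hit=False;prev=0
    while x<b-1e-6:
        x=min(b,x+step);p,R=pose(x,.130,0,KZ);manip.move_l(p,R,v)
        i=manip.current_force();f=favg(3,.015)
        ft=float(-f[:2]@et(x));fi=float(-i[:2]@et(x))
        out.append((round(x,3),round(fi,1),round(ft,1)))
        if ft>4.6: step=.015;v=.02
        if ft>stop: hit=True;break
    for o in out: print(*o,end=" | ")
    print("\n",T(),hit)
    return x,hit
E
cat > f.py <<'E'
from h import *
arc(-.15,-.45,.15,.12);print(favg());arc(-.45,-.54,.05,.06);print(T(),favg(),manip.current_ee_pos())
x,h=drive(-.54,.80)
q,d=manip.grab_frame("side");cv2.imwrite("pics/s4.png",cv2.resize(q[165:345,170:370][:,:,::-1],None,fx=3.3,fy=3.3,interpolation=cv2.INTER_CUBIC))
E
python3 f.py
```

```text
[-0.09086844  0.1484946   0.1468772 ]
19.9833 [-0.07786519 -0.23763814  0.15181753] [0.50872751 0.00691065 0.08297748]
-0.5 0.5 0.4 | -0.46 -0.6 0.1 | -0.42 -0.6 -0.7 | -0.38 0.5 0.9 | -0.34 1.6 1.4 | -0.3 0.9 0.7 | -0.26 1.4 1.1 | -0.22 1.8 1.4 | -0.18 1.3 1.3 | -0.14 1.0 1.2 | -0.1 1.0 1.0 | -0.06 0.6 1.0 | -0.02 0.7 0.5 | 0.02 1.2 0.8 | 0.06 1.4 1.2 | 0.1 1.0 1.0 | 0.14 1.2 1.1 | 0.18 0.1 0.5 | 0.22 0.8 1.2 | 0.26 0.9 1.2 | 0.3 0.4 0.9 | 0.34 1.2 1.3 | 0.38 1.1 0.6 | 0.42 0.1 0.6 | 0.46 1.9 1.4 | 0.5 1.4 1.0 | 0.54 0.6 0.9 | 0.58 2.1 1.2 | 0.62 1.4 1.1 | 0.66 2.0 1.3 | 0.7 1.1 1.3 | 0.74 0.2 0.7 | 0.78 0.6 0.3 | 0.8 1.9 1.7 | 
 29.6667 False
```

View pics/s4.png

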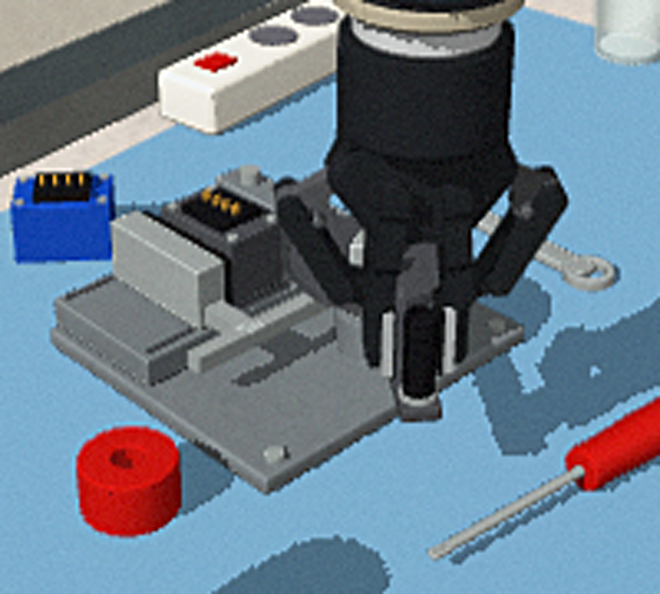

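```bash
cat >> h.py <<'E'
def drive2(a,b,stop=4.0):
    x=a;out=[];hit=False;step=.03;v=.05
    while x<b-1e-6:
        x=min(b,x+step);p,R=pose(x,.130,0,KZ);manip.move_l(p,R,v)
        fi=float(-manip.current_force()[:2]@et(x))
        f=favg(3 if step>.02 else 8,.015);ft=float(-f[:2]@et(x))
        if ft>1.7 and step>.02:
            f=favg(10,.015);ft=float(-f[:2]@et(x))
        if ft>1.8: step=.012;v=.02
        elif ft<1.5: step=.03;v=.05
        out.append((round(x,3),round(fi,1),round(ft,1)))
        if ft>stop: hit=True;break
    for o in out: print(*o,end=" | ")
    print("\n",T(),hit)
    return x,hit
E
cat > g.py <<'E'
from h import *
arc(.80,-.45,.21,.16);arc(-.45,-.54,.09,.06);print(T(),favg())
q,d=manip.grab_frame("top");cv2.imwrite("pics/t5.png",cv2.resize(q[140:320,180:330][:,:,::-1],None,fx=10/3,fy=10/3,interpolation=cv2.INTER_CUBIC))
arc(-.54,-.40,.07,.08)
x,h=drive2(-.40,.80)
q,d=manip.grab_frame("side");cv2.imwrite("pics/s5.png",cv2.resize(q[165:345,170:370][:,:,::-1],None,fx=3.3,fy=3.3,interpolation=cv2.INTER_CUBIC))
E
python3 g.py
```

```text
32.3667 [-0.07898427  0.14576268 -0.27919769]
-0.37 -0.3 -0.6 | -0.34 -1.0 -0.1 | -0.31 -0.4 0.1 | -0.28 0.1 -0.1 | -0.25 0.7 0.3 | -0.22 0.1 -0.1 | -0.19 -0.3 -0.3 | -0.16 -0.0 0.2 | -0.13 0.9 0.2 | -0.1 1.0 0.9 | -0.07 1.7 1.2 | -0.04 0.7 0.9 | -0.01 1.5 1.4 | 0.02 0.8 0.9 | 0.05 1.4 0.9 | 0.08 2.0 1.3 | 0.11 0.5 1.2 | 0.14 0.1 0.8 | 0.17 1.0 0.9 | 0.2 0.9 1.2 | 0.23 2.0 1.6 | 0.26 1.7 1.3 | 0.29 1.4 1.1 | 0.32 2.7 1.6 | 0.35 0.6 1.4 | 0.38 1.1 1.4 | 0.41 1.8 1.3 | 0.44 2.1 1.1 | 0.47 1.5 1.5 | 0.5 0.9 1.4 | 0.53 1.3 1.7 | 0.56 0.8 2.1 | 0.572 4.8 4.3 | 
 42.8833 True
```

View pics/t5.png

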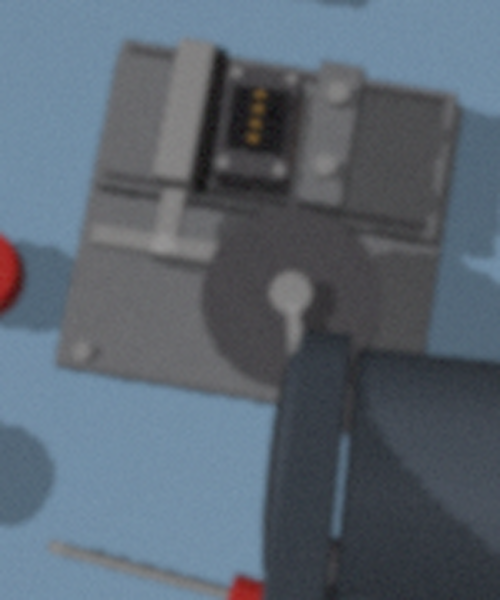

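View pics/s5.png

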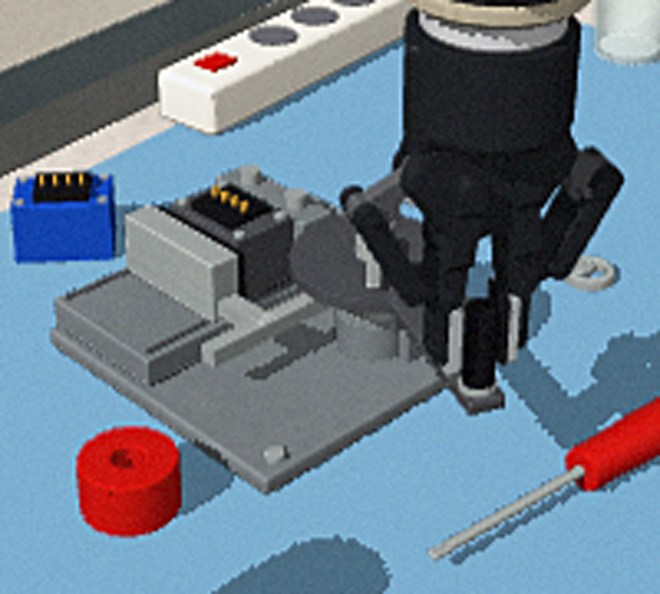

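```bash
python3 - <<'E'
from h import *
x=.572
f=favg(10,.02);print(T(),-f[:2]@et(x),f[:2]@er(x))
for k in range(6):
    x+=.006;p,R=pose(x,.130,0,KZ);manip.move_l(p,R,.01)
    i=manip.current_force();f=favg(10,.015);ft=-f[:2]@et(x);print(round(x,3),-i[:2]@et(x),ft,T())
    if ft>5.3: break
E
```

```text
43.0833 4.2556391563177876 1.4428678580863536
0.578 4.463686733063896 4.458228564124847 43.4833
0.584 3.9428933830022594 4.842322974586176 43.8833
0.59 5.1826724444638606 4.978791588392578 44.2833
0.596 5.576890068679734 5.173705068524494 44.6833
0.602 4.932993453837879 5.206994437756635 45.0833
0.608 5.399091869504466 5.528187682193528 45.4833
```

```bash
python3 - <<'E'
from h import *
x=.608
for k in range(5):
    x+=.006;p,R=pose(x,.130,0,KZ);manip.move_l(p,R,.01)
    i=manip.current_force();f=favg(10,.015);ft=-f[:2]@et(x);print(round(x,3),-i[:2]@et(x),ft,T())
    if ft>6.1: break
E
```

```text
0.614 7.012877088849247 5.877562595663322 45.8833
0.62 5.731824571880678 5.920062998549745 46.2833
0.626 7.13045302444483 6.3766496084786395 46.6833
```

```bash
python3 - <<'E'
from h import *
x=.626
for k in range(8):
    x-=.008;p,R=pose(x,.130,0,KZ);manip.move_l(p,R,.015)
    f=favg(8,.015);ft=-f[:2]@et(x);print(round(x,3),ft,T())
    if ft<.4: break
manip.set_gripper(.40)
print(T(),favg(8))
p[2]=.2;manip.move_l(p,R,.12)
manip.move_l([.42,-.08,.25],None,.3)
print(T(),favg(5))
for c in("top","side"):
    q,d=manip.grab_frame(c)
    if c=="top":q=q[140:320,180:330];s=10/3
    else:q=q[165:345,170:370];s=3.3
    cv2.imwrite(f"pics/{c}6.png",cv2.resize(q[:,:,::-1],None,fx=s,fy=s,interpolation=cv2.INTER_CUBIC))
    if c=="top":
        P=cloud("top",d);Z=P[...,2]
        for n,m in (("tab",(Z>.086)&(Z<.102)&(abs(P[...,0]-.6)<.035)&(abs(P[...,1]-.09)<.045)),("knob",(Z>.1)&(Z<.13)&(abs(P[...,0]-.52)<.04)&(abs(P[...,1]-.147)<.05))):
            q=P[m];c_=np.median(q,0);print(n,len(q),c_,np.arctan2(c_[1]-AX[1],AX[0]-c_[0]))
E
```

```text
0.618 5.412070469124235 47.05
0.61 4.119871130607328 47.4167
0.602 3.223032726363726 47.7833
0.594 2.623916420179451 48.15
0.586 1.7582861259720364 48.5167
0.578 1.3163996065051813 48.8833
0.57 0.8431494213616643 49.25
0.562 0.04488430141385372 49.6167
49.9 [-0.00594432  0.13147914  0.04079493]
52.1083 [ 0.20729307  0.49465862 -0.2557964 ]
tab 37 [0.5993521  0.10133911 0.0961685 ] 0.9234312146097087
knob 83 [0.50848913 0.13927114 0.11354306] 0.5313337719206899
```

View pics/top6.png

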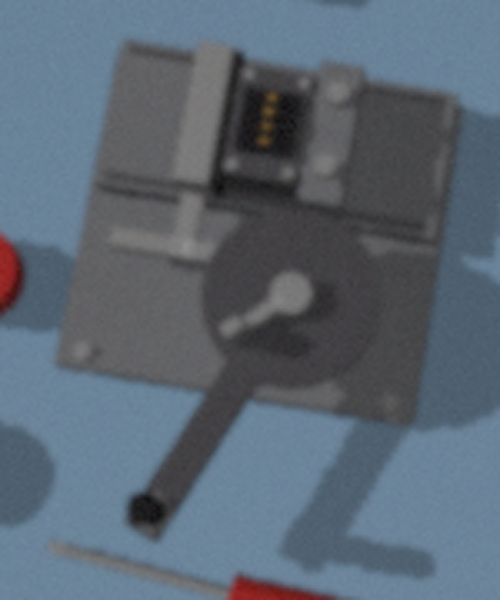

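View pics/side6.png

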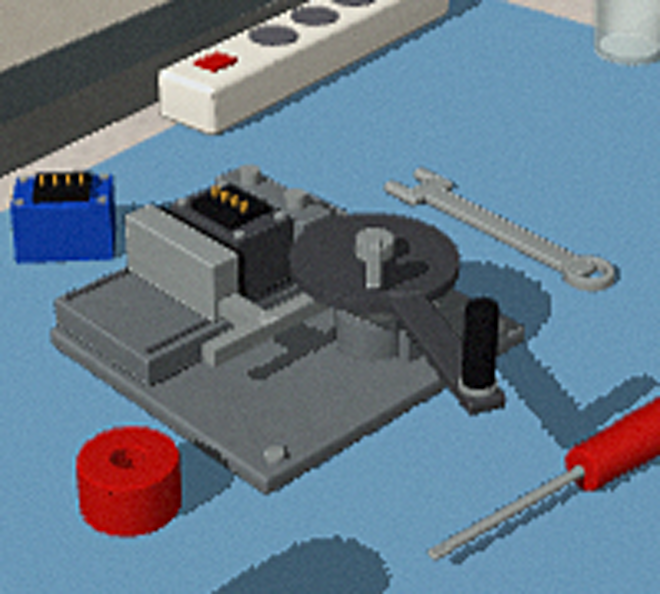

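```bash
python3 - <<'E'
from bench import manip
print(manip.current_time());print(manip.sign_off())
E
```

```text
52.275
the job is handed in; nothing more can be done
None
```

I flipped the lever, clamped the transformer with two driving swings, let go and handed in at about 52 s. There was no verdict, and I could not read the clamping force directly.

- **Lever:** I pushed the tab over with the closed fingers until it reached its stop. The peak force was about 10.6 N, counting the sideways part. From the last picture, the lever sits at about 0.79 rad.
- **Clamping:** I drove the handle by the knob, held loosely between the fingers. On the second swing the pull rose to about 6.4 N, well away from the handle's end stop. I then eased off slowly until the knob force was zero, opened the gripper and moved away.
- **Last checks:** In the final pictures the transformer stands upright between the jaw and the stop. The screwdriver, spanner and spool look unmoved, and nothing touches the arm.
- **What I could not confirm:**
  - The force readings come from just after each step, when friction hides part of the pull. On the empty jaw they showed about 1 N instead of the stated 3.5 N.
  - Because of that, the clamping force before release is only an estimate, somewhere between 25 and 50 N.
  - The handle sprang back as I eased off, which suggests about 20 N stayed in the clamp. I did not measure that.

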